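Unbolt and open the locker at the back of the bench with the hooked rod

ROBOT

A 6-joint arm with a two-finger parallel gripper is mounted at the origin on a cart in front of the work surface, level with it; the furniture and walls round the work are solid. World frame = base frame: x ahead of the robot, y to its left, z up, the work surface at z = 0. Lengths are in m, angles in degrees, forces in N, time in s.
With the tool pointing down it reaches from about 0.35 to 0.875 m from the base axis. Payload 4.2 kg.
Tool frame: the origin (TCP) lies midway between the tips of the shut fingers; the grasp point (between the pads) lies 19 mm behind it; y points along the fingers, z is the direction in which the jaws open and shut, and the axes are right-handed (so a half turn about y gives the same grasp; the last joint's range is limited). The gripper opens to 87 mm and grips with 3 to 60 N. Pads are 19 mm wide; open, the fingers measure 117 mm over their backs; the gripper's body (75 mm by 190 mm) begins 51 mm behind the grasp point.
Start: joints at [80.077, 22.042, 0.453, 0, -68.411, -14.817], TCP at [0.262, 0.568, 0.223] pointing down, gripper open.
Joint ranges: [-179.83, 179.83], [-69.29, 118.12], [-61.27, 80.66], [-181.25, 117.63], [-171.15, -9.14], [-177.46, 177.46]. Speed limits (degrees/s): [159.86, 159.86, 180, 180, 180, 180].

INTERFACE

Orientations are given as [roll, pitch, yaw] about the fixed x, y, z axes, in that order (R = Rz(yaw) Ry(pitch) Rx(roll)).
In Python, from workcell import env gives the robot as it stands. The module is installed in compiled form; this text tells all that it offers. Calls block until the motion is done:
- env.goto(position, orientation): joint-space move of the TCP to a pose.
- env.move_straight(position, rotation=None, rate=0.15, force_limit=None): straight line of the TCP; rotation=None keeps the orientation; rate is the mean speed in m/s. With force_limit (N) it stops when the force on the tool has changed by that much, and returns True; else False.
- env.set_joints(angles): joint-space move.
- env.gripper_to(opening, grasp_force=None): opening from 0.0 (shut) to 1.0 (fully open); grasp_force is the grip in N (None keeps the last); returns when the fingers have stopped.
- env.dwell(seconds).
- env.inverse_kinematics(position, orientation): joint angles nearest the present ones, or None.
- env.read_state(): the state.
- env.grab_frame(name): name is "side" or "top" or "wrist"; returns a dict with "image" (384x512x3 uint8, blue, green, red), "fx", "fy", "cx", "cy" (pixels), "position" and "orientation" of the camera in the world. Camera axes: x right, y up, looking along -z (the intrinsics and any distortion apply to the point x, -y, -z); pixel columns grow to the right and rows downward; lengths in m; the calibration is good to about 2 mm. A picture is of the moment at which its call begins. There is no depth.
A pose or a line that the arm cannot do raises env.Unreachable and nothing moves.
- env.close_job(): hands the job in, once; it reports no verdict.
Trained networks look in a picture, given as the dict that the camera call returned (one of the last four; its "shot" number tells which), for a name from the list of things; names that differ only in an ending like _2 or _b are one class to them, and where a whole thing is asked for, a point or a joint stands for the part that bears it (a point fixed in the world has none). Each returns a list of dicts, best first, with "score" (0 to 1); they miss things now and then, are a little off and sometimes report something else, mostly with a low value. They report only what shows in the picture. A call takes as long as a camera call.
- env.search_frame(picture, thing): "xyz" ([x, y, z] in m, in world coordinates, good to about 4 mm: the middle of the surface that is visible of it).
- env.trace(picture, thing): "mask" (384x512 bool, what is visible of it).
The state is a dict: "clock": time; "joint_positions": joint angles; "qvel": joint speeds; "joint_torque": joint torques, N m; "position": TCP position; "tool_rot": TCP orientation; "force": force on the tool from outside, world axes, zero at the start; "wrist_torque": the same for the moment, N m; "opening": opening from 0.0 (shut) to 1.0 (fully open).
Only numpy, scipy, OpenCV 4.12 (cv2) and the standard library are available. Lean on these libraries where they do the work, as an engineer would, in place of code of your own. Each camera call takes 0.05 s, during which the arm holds its last target. There are 200 camera calls.

TASK

The blue-grey steel locker at the back of the bench is out of arm's reach, so open it with the hooked rod that lies on the bench, keeping the gripper off it: lift the bolt's knob out of its notch, draw the bolt right back to its stop and let the knob drop into the notch there, so that the spring cannot shut the bolt again. Then hook the door pull, swing the door open by at least 35 degrees, and lay the rod flat on the bench, clear of the locker. Be gentle: the bolt may bear at most 14 N while its knob is lifted, and nothing on the locker more than 25 N; do not drop the rod or push the other things on the bench about.

Things in the scene. Friction and masses are not known exactly. Their poses are not given: they have to be found in the camera images.
- hook: hooked rod, loose, 0.17 kg. Wooden handle 140 long, 22 wide, 28 high, then a straight steel rod of 6 diameter with its far end turned up square. Origin: centre of the handle's underside; x runs to the hooked end, z up. Rod's centre line 14 above the underside; the upturned tip stands at x = 280, its round end 29 above that line. It lies flat on its handle, balanced about x = 45 to 50
- hook_grip (a point): where to grip the hooked rod: on the handle's centre line, 45 ahead of the handle's middle, 14 above its underside; grip across the 22 mm width, firmly (40 N or more)
- hook_tip (a point): middle of the rod's upturned tip: 235 ahead of hook_grip along the rod and 13 above the rod's centre line
- locker: blue-grey steel locker, fixed, 240 wide, 113 deep, 292 high. Origin on the bench under it. Its y axis runs along the front from the door's hinged side to the keeper side, x from the front inwards, z up. Door's shut face at x = -78; near side at y = -115, far side at y = 125. The bolt lies along y at x = -92, z = 150 and is drawn towards -y, roughly at the robot
- knob_arm (a point): point on the arm of the bolt's knob, 30 from the bolt's axis. The arm, a bar of 8 diameter with a black ball of 18 diameter at 50, stands square to the bolt; at rest it slopes outwards and down at 45 degrees, at y = +28 of the locker when shut. Run the hook under it, parallel to the bolt, 37 to 55 in front of the door, tip up on its keeper side: raise to lift the knob, then draw
- gutter_lip (a point): top edge of the notched lip that runs below the bolt, 28 in front of the door (catch plate and tooth out to 33), z = 122 to 142. With the knob down, its arm lies in a notch of this lip, 11 wide, and the bolt cannot be drawn; a dark tooth rising to z = 163 ends the draw
- bolt (a joint): how far the bolt is drawn, m: 0 shut, nose out of the keeper at 0.015. A hidden spring drives it back to shut (pull of 3 to 4 N) unless the knob is down in the open notch. That notch and the stop tooth sit on an adjustable catch, so the stop is met anywhere from 0.037 to 0.062: not measured, it must be felt. The notch is 3.5 wider than the arm, so the knob drops only within 3.5 mm of the stop
- knob (a joint): how far the knob is lifted about the bolt's axis, rad: 0 down in a notch, 0.785 level, 1.05 upper limit. It clears the lip above about 0.6 and falls by its own weight; resting on the lip beside a notch it stays above 0.45. Pressed against the stop it may stick: ease the pull by 2 mm, lower rod and knob together, and let the notch take the spring's load before the tip leaves the arm
- door (a joint): door angle, rad: 0 shut, grows as the keeper side swings out from the locker. Stiff friction hinges: it takes about 5 N at the door pull and stays where it is left
- door_pull (a point): middle of the door pull: a level bar of 8 diameter, 70 long, parallel to the bolt, 34 in front of the door, z = 232, at y = 52 of the locker when shut, a stub at each end. The tip fits up between bar and door (30 wide) from below; pull along the rod, held about square to the door, or the rod twists in the grip
- door_hinge (a point): point on the door's upright hinge line, at the height of the door pull
- mug: white spotted mug, 93 high, at the left
- block: brown sanding block, 65x100x28, at the left
- tape_rule: yellow pocket tape measure, 40x80x66, at the left front
- pliers: red-handled pliers, 181 long, lying near the front edge
- discs: stack of sanding discs, 117 wide, 31 high, at the right front
- square_1: try square, 120x220, lying at the right

How it is judged (in metres and radians):
On the way, in this order (a step that is already met when the one before it is completed fails the run):
1. the hooked rod is picked up (height (world z) of hook_grip above 0.06 m and contact force between the fingers and hook above 1 N), for 0.2 s.
2. the bolt is drawn to its stop and its knob has dropped into the open notch, the door still shut (value of joint bolt above 0.03 m and value of joint knob below 0.4 rad and value of joint door below 0.1 rad), for 0.2 s.
3. the door is swung open by 35 degrees or more (value of joint door above 0.6 rad), for 0.2 s.
At the end, for the whole second after the job is handed in: the door stands open by at least 35 degrees (0.6 rad), the bolt is drawn (at least 30 mm) with its knob down in the open notch (less than 0.4 rad up), and the hooked rod lies still and flat on the bench, not touching the locker (value of joint door above 0.6 rad and value of joint bolt above 0.03 m and value of joint knob below 0.4 rad and height (world z) of hook_grip below 0.025 m and height (world z) of hook_tip below 0.05 m and linear speed of hook below 0.02 m/s and contact force between hook and locker below 0.1 N and contact force between hook and anything else above 0.3 N).
It fails at once if the hooked rod pulls or presses on the locker's bolt with more than 14 N while the knob is lifted (contact force between hook and locker above 14 N and value of joint knob above 0.4 rad).
It fails at once if the hooked rod loads the locker, its door or bolt with more than 25 N (contact force between hook and locker above 25 N).
It fails at once if the gripper or arm touches the locker (contact force between any of the fingers, the arm and locker above 0.5 N).
It fails at once if the hooked rod is dropped (height (world z) of hook_grip above 0.06 m and contact force between the fingers and hook below 0.1 N and linear speed of hook above 0.3 m/s).
It fails at once if another thing on the bench is pushed more than 30 mm (distance of any of mug, block, tape_rule, pliers, discs, square_1 from where it was at the start of the episode above 0.03 m).
It also fails if it takes over 72 s, if anything falls off the work surface, if the arm or the gripper's body presses on something with over 40 N, if the wrist force passes 120 N, or if a joint passes its speed limit or range.

## Working session

There is one attempt and no reset: what is moved stays moved. The work goes in short steps, each a Python script; the robot and the scene stay as the last script left them, time stands still between calls to the robot, and variables do not carry over. Pictures are saved under pics/ and viewed, about 8 in all and at most 12, crops included, and the job is handed in when it is done.

```bash
mkdir -p pics
cat > h.py <<'E'
import numpy as np, cv2
from workcell import env
from scipy.spatial.transform import Rotation as R
def rot(o): return R.from_euler('xyz',o,degrees=True).as_matrix()
def proj(f,p):
    p=np.atleast_2d(p); Rm=cam_R(f); q=(p-np.array(f["position"]))@Rm
    return np.c_[f["fx"]*q[:,0]/-q[:,2]+f["cx"], f["fy"]*-q[:,1]/-q[:,2]+f["cy"]]
def cam_R(f): 
    o=np.array(f["orientation"]); return o if o.shape==(3,3) else rot(o)
def ray(f,uv):
    d=np.array([(uv[0]-f["cx"])/f["fx"],-(uv[1]-f["cy"])/f["fy"],-1.]); return np.array(f["position"]),cam_R(f)@d
def onz(f,uv,z):
    o,d=ray(f,uv); return o+d*(z-o[2])/d[2]
E
python3 - <<'E'
from h import *
s=env.read_state(); print({k:np.round(v,3).tolist() for k,v in s.items()})
ims=[]
for c in ["top","side"]:
    f=env.grab_frame(c); ims.append(f["image"]); print(c,{k:v for k,v in f.items() if k!="image"})
    for n in ["hook","hook_grip","hook_tip","locker","knob_arm","gutter_lip","door_pull","door_hinge","bolt"]:
        try: r=env.search_frame(f,n)
        except Exception as e: print(n,e); continue
        print(n,[(np.round(d["xyz"],4).tolist(),round(d["score"],2)) for d in r[:2]])
for i,c in enumerate("ts"): cv2.imwrite(f"pics/0{c}.png",ims[i])
E
```

```text
{'clock': 0.0, 'joint_positions': [80.076, 22.092, 0.379, -0.029, -68.413, -14.815], 'qvel': [-0.073, -0.1, 0.098, -0.08, 0.029, -0.071], 'joint_torque': [-0.0, -39.067, 18.741, 4.22, 0.011, -0.0], 'position': [0.261, 0.567, 0.221], 'tool_rot': [-89.872, 0.006, 155.25], 'force': [-0.339, -0.212, -0.05], 'wrist_torque': [0.02, 0.017, -0.013], 'opening': 0.996}
top {'fx': 463.40158825756555, 'fy': 463.40158825756555, 'cx': 250.91845702784684, 'cy': 186.749816716504, 'position': array([ 0.11091123, -0.11743334,  1.44573103]), 'orientation': array([ 20.461319  ,   0.3575277 , -76.24291665]), 'shot': 1}
hook [([0.4596, 0.2365, 0.0299], 0.61)]
hook_grip [([0.4596, 0.2398, 0.0269], 0.67), ([0.3681, -0.2721, 0.0298], 0.57)]
hook_tip [([0.46, 0.2391, 0.0298], 0.72), ([0.6254, 0.4301, 0.0574], 0.69)]
locker [([0.7052, -0.1446, 0.2595], 0.66), ([0.6238, 0.4336, 0.0537], 0.37)]
knob_arm [([0.721, -0.0571, 0.1422], 0.58)]
gutter_lip [([0.7021, -0.0969, 0.1702], 0.76), ([0.4241, 0.0292, 0.0117], 0.32)]
door_pull [([0.7045, -0.0939, 0.1719], 0.78)]
door_hinge [([0.703, -0.096, 0.1674], 0.73)]
bolt [([0.7125, -0.0674, 0.1567], 0.55)]
side {'fx': 417.5627448818165, 'fy': 417.5627448818165, 'cx': 251.19638870028075, 'cy': 194.7647804419602, 'position': array([-0.09101277, -0.26126706,  1.47830805]), 'orientation': array([ 28.38585181,   0.64306037, -68.5213088 ]), 'shot': 2}
hook [([0.4552, 0.2336, 0.0236], 0.66)]
hook_grip [([0.4557, 0.2347, 0.0238], 0.72)]
hook_tip [([0.4556, 0.2328, 0.0307], 0.69)]
locker [([0.7084, -0.143, 0.2706], 0.83), ([0.3646, -0.284, 0.0313], 0.59)]
knob_arm []
gutter_lip [([0.706, -0.0997, 0.1652], 0.76), ([0.3661, -0.282, 0.0337], 0.37)]
door_pull [([0.7044, -0.1023, 0.1675], 0.64)]
door_hinge [([0.719, -0.0511, 0.1349], 0.27)]
bolt [([0.721, -0.0539, 0.1329], 0.36)]
```

View pics/0t.png

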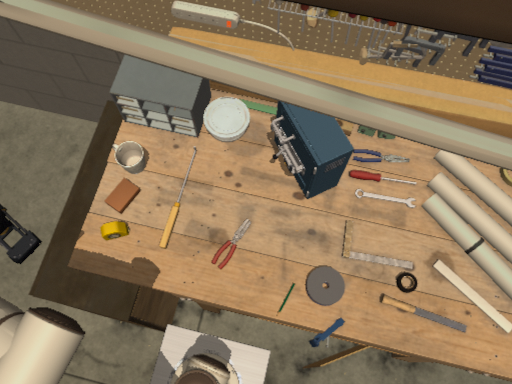

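View pics/0s.png

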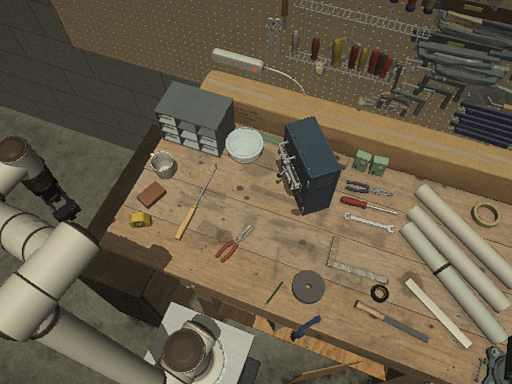

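The top view shows the hook with its handle at (166,247)-(177,205) and its rod running to (194,150). The locker is at (280-350,100-195), with its front facing left. I'll get a closer wrist view of both.

Run:
```python
from h import *
f=env.grab_frame("top"); I=f["image"]
for n in ["hook"]:
    m=env.trace(f,n)[0]["mask"]; v,u=np.nonzero(m); print(n,m.sum(),u.min(),u.max(),v.min(),v.max())
    P=np.array([onz(f,(a,b),0.014) for a,b in zip(u,v)])[:,:2]; c=P.mean(0); w=np.linalg.svd(P-c,full_matrices=False)[2][0]; w*=np.sign(w[0]); t=(P-c)@w
    print(c,w,np.degrees(np.arctan2(w[1],w[0])),t.min(),t.max(), c+w*t.min(),c+w*t.max())
a=cv2.resize(I[90:205,255:365],None,fx=5,fy=5,interpolation=cv2.INTER_CUBIC); cv2.imwrite("pics/1.png",a)
f=env.grab_frame("wrist"); s=env.read_state(); T=rot(s["tool_rot"])
print("cam in tool",T.T@(np.array(f["position"])-s["position"])); print(T.T@cam_R(f)); print(f["fx"],f["cx"],f["cy"],T)
for uv in [(227,118),(340,120)]: print(onz(env.grab_frame("top"),uv,0.05))
```

```text
hook 399 159 178 201 247
[0.43986632 0.24228808] [ 0.99978397 -0.02078496] -1.1909762727630837 -0.07563460458613462 0.08360910722806461 [0.36424806 0.24386014] [0.52345737 0.24055027]
cam in tool [-0.0735547  -0.16180505  0.00056975]
[[-3.75675790e-04 -9.63866848e-01 -2.66384229e-01]
 [-5.48814313e-04  2.66384407e-01 -9.63866716e-01]
 [ 9.99999779e-01 -2.15905912e-04 -6.29058095e-04]]
283.9745418653746 255.07980504091583 189.35421424467327 [[-9.08197860e-01 -2.71715464e-05 -4.18541094e-01]
 [ 4.18541093e-01  2.83139482e-05 -9.08197860e-01]
 [ 3.65276911e-05 -9.99999999e-01 -1.43422584e-05]]
[0.83814766 0.15341775 0.05      ]
[ 0.92065673 -0.22138659  0.05      ]
```

View pics/1.png

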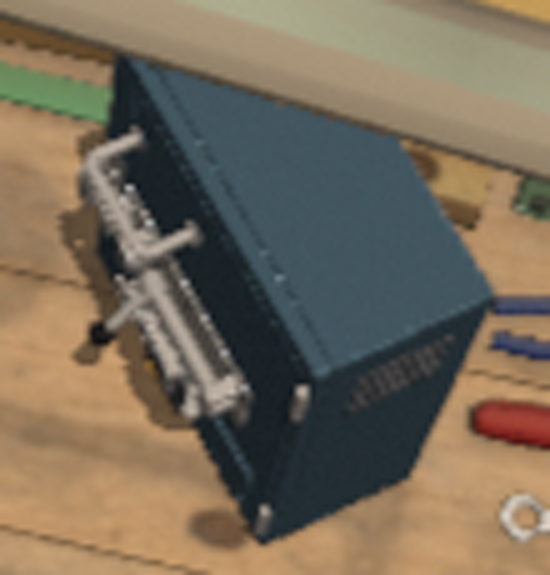

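```bash
cat >> h.py <<'E'
TC=np.array([[0,-.963867,-.266384],[0,.266384,-.963867],[1,0,0]]); TCp=np.array([-.07355,-.1618,.00057])
def view_pose(cam,tgt,flip=1):
    z=np.array(cam)-tgt; z/=np.linalg.norm(z); x=np.cross([0,0,1],z); x*=flip/np.linalg.norm(x); y=np.cross(z,x)
    Rt=np.c_[x,y,z]@TC.T; return np.array(cam)-Rt@TCp, R.from_matrix(Rt).as_euler('xyz',degrees=True)
E
python3 - <<'E'
from h import *
f=env.grab_frame("top")
a=onz(f,(279,101),.292); b=onz(f,(318,165.6),.292); c=onz(f,(307.4,198),0.); d=onz(f,(353,149),.292)
print("far top front",a,"near top front",b,np.linalg.norm(a-b),np.degrees(np.arctan2(*(a-b)[1::-1])),"near bottom front",c,"near top back",d,np.linalg.norm(d-b))
print("tip",onz(f,(194.5,149),.043), "handle butt",onz(f,(165.5,247),.014))
C=np.array([.71,-.07,.17])
for cam in [(.62,.22,.42),(.55,.22,.42),(.6,.25,.35),(.5,.2,.45)]:
  for fl in (1,-1):
    p,o=view_pose(cam,C,fl); q=env.inverse_kinematics(p,o); print(cam,fl,p,None if q is None else np.round(q))
cam=(.45,.24,.40)
E
```

```text
far top front [ 0.79985644 -0.02383901  0.292     ] near top front [ 0.62922715 -0.16965044  0.292     ] 0.22444448423484484 40.51557785537247 near bottom front [ 0.63813659 -0.17081346  0.        ] near top back [ 0.70023294 -0.2533476   0.292     ] 0.10975900234315505
tip [0.70340466 0.23035503 0.043     ] handle butt [0.36763239 0.23153612 0.014     ]
(0.62, 0.22, 0.42) 1 [0.65547738 0.10760709 0.28696483] [ 40.  32. -17.  57. -86. -53.]
(0.62, 0.22, 0.42) -1 [0.66486022 0.07352732 0.32987518] [ 33.  23.  -2.  34. -78. 153.]
(0.55, 0.22, 0.42) 1 [0.61009626 0.11225546 0.2920597 ] [ 44.  25. -32.  66. -80. -57.]
(0.55, 0.22, 0.42) -1 [0.62527451 0.08238502 0.33642348] [ 37.  16. -14.  40. -71. 155.]
(0.6, 0.25, 0.35) 1 [0.64667789 0.11596319 0.24302114] [ 42.  38. -23.  64. -90. -63.]
(0.6, 0.25, 0.35) -1 [0.65408562 0.09090661 0.29209312] [ 37.  25. -12.  45. -76. 141.]
(0.5, 0.2, 0.45) 1 [0.57303885 0.10702134 0.31729934] [ 45.  16. -40.  70. -75. -54.]
(0.5, 0.2, 0.45) -1 [0.59375442 0.07853018 0.36030964] [ 38.  10. -18.  39. -68. 163.]
```

Run:
```python
from h import *
def q(f,ns):
    for n in ns:
        r=env.search_frame(f,n); print(n,[(np.round(d["xyz"],4).tolist(),round(d["score"],2)) for d in r[:2]])
p,o=view_pose((.45,.20,.45),np.array([.52,.235,.02]),-1)
try: env.goto(p,o)
except env.Unreachable:
    print("alt"); p,o=view_pose((.45,.20,.45),np.array([.52,.235,.02]),1); env.goto(p,o)
f=env.grab_frame("wrist"); a=f["image"]; q(f,["hook","hook_grip","hook_tip"]); np.save("f1.npy",f,allow_pickle=True)
print("discs",[(np.round(d["xyz"],3)) for d in env.search_frame(f,"discs")[:1]])
m=env.trace(f,"hook")[0]["mask"]; v,u=np.nonzero(m); P=np.array([onz(f,x,.014)[:2] for x in zip(u,v)]); c=P.mean(0); w=np.linalg.svd(P-c,full_matrices=False)[2][0]; w*=np.sign(w[0]);t=(P-c)@w; print(m.sum(),c+w*t.min(),c+w*t.max(),w)
cv2.imwrite("pics/2a.png",a)
p,o=view_pose((.5,.2,.42),np.array([.71,-.07,.17]),-1); env.goto(p,o)
f=env.grab_frame("wrist"); q(f,["locker","knob_arm","gutter_lip","door_pull","door_hinge","bolt","knob"]); np.save("f2.npy",f,allow_pickle=True)
cv2.imwrite("pics/2b.png",f["image"]); print(env.read_state()["clock"])
A=cv2.rotate(a,cv2.ROTATE_180);B=cv2.rotate(f["image"],cv2.ROTATE_180)
cv2.imwrite("pics/2A.png",A); cv2.imwrite("pics/2B.png",cv2.resize(B,None,fx=1.5,fy=1.5,interpolation=cv2.INTER_CUBIC))
```

```text
hook [([0.4536, 0.2407, 0.029], 0.81)]
hook_grip [([0.4563, 0.2342, 0.0275], 0.58)]
hook_tip [([0.4497, 0.242, 0.0309], 0.86)]
discs []
1913 [0.36241477 0.24063449] [0.7346474  0.23359615] [ 0.99982128 -0.01890507]
locker [([0.7226, -0.0935, 0.1809], 0.68), ([0.7181, -0.0567, 0.1526], 0.61)]
knob_arm [([0.7188, -0.0523, 0.1376], 0.81), ([0.7136, -0.0936, 0.1595], 0.71)]
gutter_lip [([0.7143, -0.094, 0.1609], 0.81)]
door_pull [([0.7111, -0.092, 0.16], 0.87)]
door_hinge [([0.7171, -0.0922, 0.1603], 0.8)]
bolt [([0.723, -0.0582, 0.1522], 0.87)]
knob [([0.722, -0.0523, 0.1334], 0.6)]
7.3417
```

View pics/2A.png

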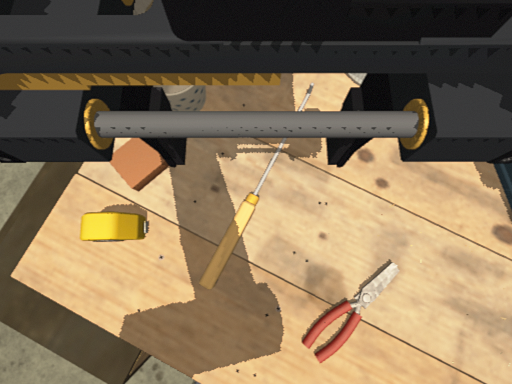

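View pics/2B.png

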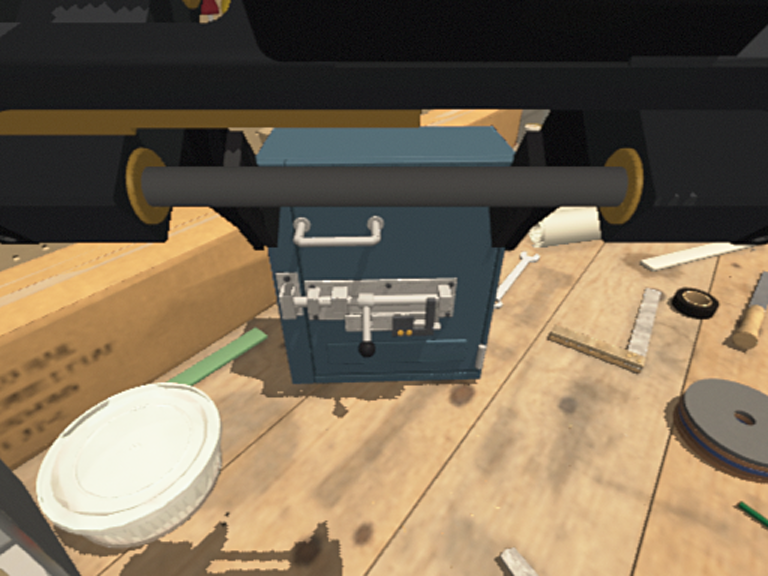

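The wrist view shows the locker front: ball at (367,349), pull bar at (301-375,241), arm root at (366,300), and bottom corners at (293,382) and (480,378). The hook's tip and handle are also clear in the other image. Next I'll fit the locker pose.

Run:
```python
from h import *
from scipy.optimize import least_squares
f=np.load("f2.npy",allow_pickle=True).item(); t=env.grab_frame("top")
names=["ball","armroot","pullL","pullR","botK","botH"]
L=np.array([[-127.4,28,114.6],[-92,28,150],[-112,87,232],[-112,17,232],[-78,125,0],[-78,-115,0]])/1e3
U=np.array([[367,349],[366,299],[301,241],[375,240],[293,382],[480,378]]); U=np.c_[511-U[:,0]/1.5,383-U[:,1]/1.5]
# top: ball, near-bottom corner, pull ends
Lt=np.array([[-127.4,28,114.6],[-112,87,232],[-112,17,232],[-78,-115,0]])/1e3
Ut=np.array([[100,333],[90,168],[147,258],[262,540]])/5+[255,90]
def W(p,L): 
    c,s=np.cos(p[2]),np.sin(p[2]); return L@np.array([[c,s,0],[-s,c,0],[0,0,1]])+[p[0],p[1],0]
def res(p): return np.r_[(proj(f,W(p,L))-U).ravel(),(proj(t,W(p,Lt))-Ut).ravel()]
r=least_squares(res,[.772,-.155,np.radians(-49.5)],loss="soft_l1"); p=r.x
print(p[:2],np.degrees(p[2])); print(np.round(res(p).reshape(-1,2),1)); print(W(p,np.array([[-.078-.035,.028,.13],[-.112,.052,.232]])))
rw=least_squares(lambda p:(proj(f,W(p,L))-U).ravel(),p,loss="soft_l1").x; print("wrist only",rw[:2],np.degrees(rw[2]))
rw=least_squares(lambda p:(proj(f,W(p,L[:4]))-U[:4]).ravel(),p).x; print("wrist 4",rw[:2],np.degrees(rw[2]))
# hook from wrist1
g=np.load("f1.npy",allow_pickle=True).item()
for n,(a,b),z in [("butt",(206,287),.02),("handle front",(252,196),.02),("tip",(310,87),.043),("rod",(257,192),.014)]: print(n,onz(g,(511-a,383-b),z))
print(env.inverse_kinematics([.4565,.237,.2],[-90,0,90]),env.inverse_kinematics([.4565,.237,.2],[-90,0,-90]))
```

```text
[ 0.77121075 -0.15845827] -49.38196139468349
[[-0.5  1.1]
 [-0.3 -0.1]
 [ 1.8 -0.2]
 [-1.2  0.3]
 [ 0.1 -4.3]
 [ 0.3 -2.4]
 [ 1.  -0.4]
 [ 0.  -2.2]
 [-0.1 -1.2]
 [ 0.7  1.6]]
[[ 0.71890012 -0.0544554   0.13      ]
 [ 0.73776872 -0.03959014  0.232     ]]
wrist only [ 0.77149498 -0.15941565] -49.70811124778502
wrist 4 [ 0.76723744 -0.15939458] -51.31054276455684
butt [0.36547054 0.23733005 0.02      ]
handle front [0.51507401 0.2380951  0.02      ]
tip [0.70664096 0.23296053 0.043     ]
rod [0.52512767 0.23451555 0.014     ]
[ 45.53710699  12.34864938 -16.88083716   0.         -60.77051346
 -45.53710699] [ 45.53710699  12.34864938 -16.88083716   0.         -60.77051346
 134.46289301]
```

Run:
```python
from h import *
env.goto([.478,.2365,.12],[-90,0,-1.1]); 
st=env.move_straight([.478,.2365,.004],rate=.08,force_limit=15); print(st,env.read_state()["position"])
env.gripper_to(0.0,55); s=env.read_state(); print(s["opening"],s["force"],s["position"])
p=np.array(s["position"]); env.move_straight(p+[0,0,.17],rate=.12); env.dwell(.3)
s=env.read_state(); print(s["position"],s["tool_rot"],s["force"],s["wrist_torque"],s["opening"],s["clock"])
a=env.grab_frame("top"); b=env.grab_frame("side"); np.save("f3.npy",[a,b],allow_pickle=True)
def crop(f):
    c=proj(f,np.array([[.6,.235,.18]]))[0].astype(int); x0,y0=c[0]-50,c[1]-60; print(x0,y0)
    return cv2.resize(f["image"][y0:y0+150,x0:x0+100],None,fx=4,fy=4,interpolation=cv2.INTER_CUBIC)
cv2.imwrite("pics/3.png",np.hstack([crop(a),crop(b)]))
```

```text
False [0.47829222 0.23675119 0.00449334]
0.2468565506003197 [-0.7241936  -0.13463023  0.49781357] [0.47809786 0.23664753 0.00400401]
[0.47800643 0.23658766 0.17366473] [-9.00253275e+01  2.89104174e-02 -1.10182288e+00] [ 0.16011202  0.60444864 -1.66237908] [ 0.0602647  -0.1877018  -0.04242954] 0.24529015712300553 16.15
127 99
148 105
```

View pics/3.png

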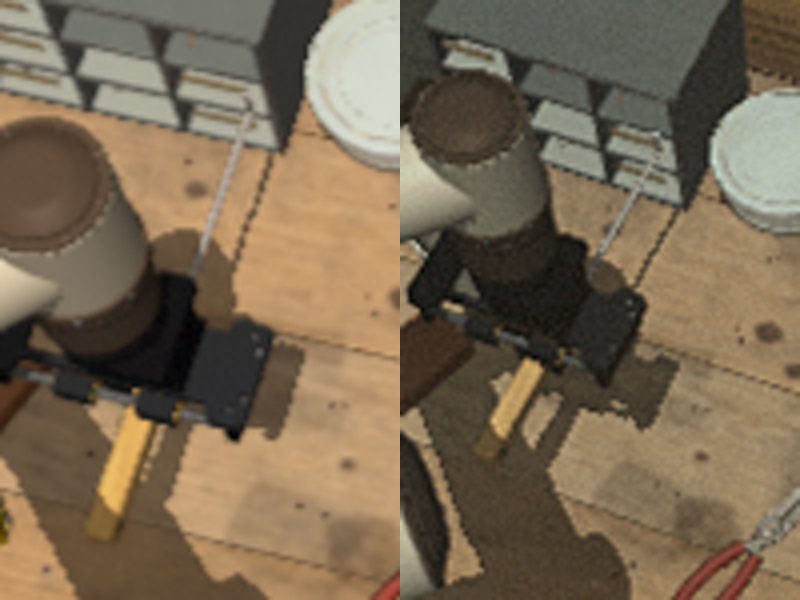

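Run:
```python
from h import *
a,b=np.load("f3.npy",allow_pickle=True)
for f,tip,butt in [(a,(189,125),(152,233.5)),(b,(212,139),(170.5,218))]:
    print("tip",onz(f,tip,.211),"butt top",onz(f,butt,.1697+.028))
    print("pred tip px",proj(f,np.array([[.478+.235,.2365-.0045,.211]])))
```

```text
tip [0.70464768 0.22682682 0.211     ] butt top [0.36227776 0.23464957 0.1977    ]
pred tip px [[188.13420056 122.2327069 ]]
tip [0.70807954 0.2252815  0.211     ] butt top [0.36564016 0.22808117 0.1977    ]
pred tip px [[210.89267046 137.46809508]]
```

```bash
cat >> h.py <<'E'
LK=np.array([.7712,-.1590]); LY=-49.5; TL=.231
def lw(x,y):  # locker mm -> world xy
    a=np.radians(LY); return LK+np.array([[np.cos(a),-np.sin(a)],[np.sin(a),np.cos(a)]])@[x/1e3,y/1e3]
def tcp(tip_xy,psi,zrod):  # psi world deg
    a=np.radians(psi); return np.r_[np.array(tip_xy)-TL*np.array([np.cos(a),np.sin(a)]),zrod-.010],[-90,0,psi]
def bolt_pose(front,y,z): return tcp(lw(-78-front,y),LY+90,z/1e3)
def crop2(name,ctr,pts,w=66,h=90,k=6):
    out=[]; F=[]
    for c in ("top","side"):
        f=env.grab_frame(c); F.append(f); u=proj(f,np.array([ctr]))[0].astype(int); x0,y0=max(u[0]-w//2,0),max(u[1]-h//2,0)
        im=cv2.resize(f["image"][y0:y0+h,x0:x0+w],None,fx=k,fy=k,interpolation=cv2.INTER_CUBIC)
        for p,col in pts:
            q=(proj(f,np.array([p]))[0]-[x0,y0]+.5)*k; cv2.drawMarker(im,tuple(int(v) for v in q),col,cv2.MARKER_CROSS,12,1)
        print(c,"origin",x0,y0); out.append(im)
    cv2.imwrite(name,np.hstack(out)); return F
E
python3 - <<'E'
from h import *
for a in [(142,44,190),(142,44,60),(45,44,60),(45,-25,150)]:
    p,o=bolt_pose(*a); print(p,env.inverse_kinematics(p,o))
p,o=bolt_pose(142,44,190); env.goto(p,o)
p,o=bolt_pose(142,44,60); env.move_straight(p,rate=.15)
p,o=bolt_pose(72,44,60); env.move_straight(p,rate=.15)
s=env.read_state(); print(s["position"]-p,s["tool_rot"],s["force"],s["clock"])
G=(0,255,0);Rr=(0,0,255)
P=lambda x,y,z:np.r_[lw(x,y),z/1e3]
F=crop2("pics/4.png",P(-100,20,130),[(P(-150,44,89),Rr),(P(-150,44,60),Rr),(P(-150,-56,60),Rr),(P(-127.4,28,114.6),G),(P(-112,87,232),G),(P(-112,17,232),G),(P(-78,-115,0),G),(P(-78,-115,292),G)])
np.save("f4.npy",F,allow_pickle=True)
E
```

```text
[ 0.48612551 -0.11315747  0.18      ] [ 5.56910401e+00  1.19722570e+01 -2.05466550e+01 -2.54444375e-14
 -5.74810880e+01 -5.50691040e+01]
[ 0.48612551 -0.11315747  0.05      ] [ 5.56910401e+00  2.17019648e+01 -2.95572706e+01 -2.54444375e-14
 -3.87407646e+01 -5.50691040e+01]
[ 0.54912197 -0.18691685  0.05      ] [-2.80711217e+00  2.79174130e+01 -1.80589936e+01 -2.54444375e-14
 -4.40235934e+01 -4.66928878e+01]
[ 0.49665396 -0.23172877  0.14      ] [ -8.06041886  18.94215428 -17.14504072   0.         -53.91280501
 -41.43958114]
[-7.52518231e-04  6.33037828e-05 -4.07920806e-05] [-8.99537297e+01  1.79736361e-02  4.04493094e+01] [ 0.09525678  0.95086093 -1.87707608] 19.2
top origin 252 107
side origin 253 126
```

View pics/4.png

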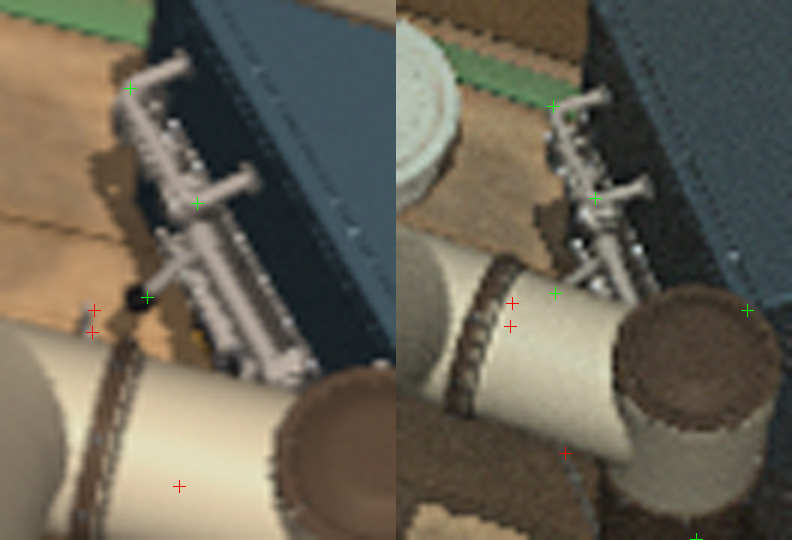

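The top crop shows the tip at (86,308) and the ball at (138,298). Both sit about 8 px left of their predicted marks, so that is a shared camera bias and the relative fit is good. Next I'll go under the arm and lift.

Run:
```python
from h import *
def rep(t): 
    s=env.read_state(); print(t,np.round(s["position"],4),np.round(s["force"],2),np.round(s["wrist_torque"],3),round(s["clock"],2))
p,o=bolt_pose(43,45,60); print(env.move_straight(p,rate=.1,force_limit=5)); rep("in")
for z in (90,100,110,120,130,138,144):
    p,o=bolt_pose(43,45,z); st=env.move_straight(p,rate=.05,force_limit=5); rep((z,st))
    if st: break
G=(0,255,0);Rr=(0,0,255)
P=lambda x,y,z:np.r_[lw(x,y),z/1e3]
crop2("pics/5.png",P(-100,20,130),[(P(-121,45,173),Rr),(P(-142,28,150),G)])
```

```text
False
in [ 0.5506 -0.1876  0.0497] [-0.64  1.11 -1.38] [ 0.035 -0.096  0.018] 19.74
(90, False) [ 0.551  -0.1877  0.0799] [ 0.16 -0.12 -1.4 ] [ 0.076 -0.112  0.004] 20.49
(100, False) [ 0.5515 -0.1878  0.0904] [ 0.5  -0.06 -3.1 ] [ 0.072 -0.125 -0.034] 20.84
(110, False) [ 0.5517 -0.1879  0.1006] [ 0.45 -0.08 -1.19] [-0.033 -0.275 -0.083] 21.19
(120, False) [ 0.5515 -0.1878  0.1105] [ 0.53 -0.35 -1.83] [-0.053 -0.185 -0.159] 21.54
(130, False) [ 0.5514 -0.1878  0.1204] [ 0.43 -0.78 -3.36] [-0.156 -0.186 -0.171] 21.89
(138, False) [ 0.5513 -0.1878  0.1283] [ 0.09 -0.32 -2.76] [-0.089 -0.054 -0.072] 22.2
(144, False) [ 0.5513 -0.1878  0.1344] [-0.5   1.5  -3.23] [-0.042  0.046  0.051] 22.47
top origin 252 107
side origin 253 126
```

View pics/5.png

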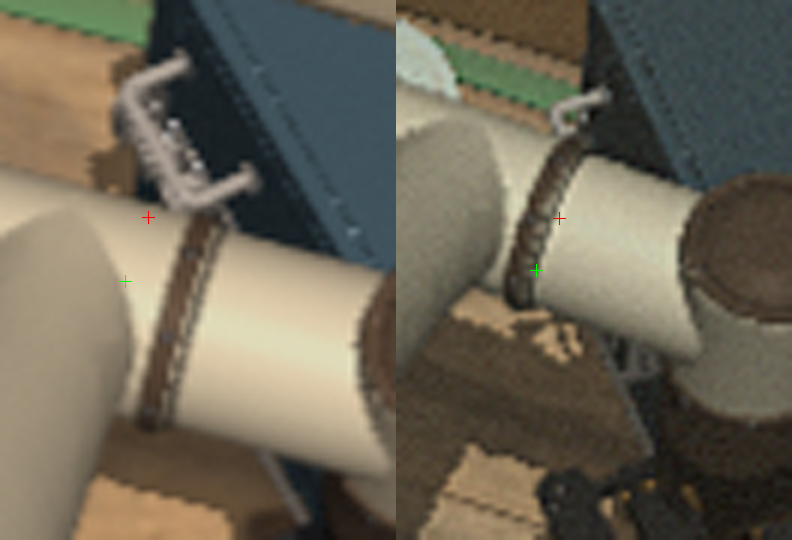

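The arm hides the tip in both cameras, so from here I'll go by force.

```bash
cat >> h.py <<'E'
YV=np.array([np.cos(np.radians(LY+90)),np.sin(np.radians(LY+90))]); XV=np.array([np.cos(np.radians(LY)),np.sin(np.radians(LY))])
def meas(n=6):
    S=[];
    for _ in range(n): S.append(env.read_state()); env.dwell(.02)
    F=np.mean([s["force"] for s in S],0); T=np.mean([s["wrist_torque"] for s in S],0); p=np.mean([s["position"] for s in S],0)
    tipl=p[:2]+TL*YV-LK
    return dict(y=round(float(tipl@YV)*1e3,1),x=round(float(tipl@XV)*1e3,1),z=round(float(p[2])*1e3+10,1),Fy=round(float(F[:2]@YV),2),Fx=round(float(F[:2]@XV),2),Fz=round(float(F[2]),2),T=np.round(T,2).tolist(),t=round(S[-1]["clock"],2))
E
python3 - <<'E'
from h import *
print(meas())
for y in (40,36,33,30,27,24,21,18):
    p,o=bolt_pose(43,y,144); st=env.move_straight(p,rate=.03,force_limit=9); m=meas(3); print(y,st,m)
    if st or m["Fy"]>10: break
E
```

```text
{'y': 45.0, 'x': -121.0, 'z': 143.9, 'Fy': 0.2, 'Fx': -0.13, 'Fz': -2.75, 'T': [-0.06, 0.01, -0.0], 't': 22.65}
40 False {'y': 39.4, 'x': -121.2, 'z': 143.9, 'Fy': -0.9, 'Fx': 0.1, 'Fz': -2.7, 'T': [-0.22, 0.24, -0.04], 't': 23.02}
36 False {'y': 35.6, 'x': -121.1, 'z': 144.0, 'Fy': -0.73, 'Fx': 0.35, 'Fz': -2.61, 'T': [-0.24, 0.2, -0.02], 't': 23.35}
33 False {'y': 32.7, 'x': -121.1, 'z': 144.0, 'Fy': -0.81, 'Fx': -0.27, 'Fz': -2.66, 'T': [-0.24, 0.23, -0.05], 't': 23.65}
30 False {'y': 30.4, 'x': -120.8, 'z': 144.2, 'Fy': 1.42, 'Fx': -0.15, 'Fz': -2.31, 'T': [0.2, -0.21, 0.02], 't': 23.95}
27 False {'y': 27.3, 'x': -120.8, 'z': 144.2, 'Fy': 2.95, 'Fx': 0.35, 'Fz': -3.26, 'T': [0.45, -0.49, 0.03], 't': 24.25}
24 False {'y': 23.9, 'x': -121.0, 'z': 144.0, 'Fy': 2.82, 'Fx': 0.5, 'Fz': -2.9, 'T': [0.37, -0.47, -0.03], 't': 24.55}
21 False {'y': 20.7, 'x': -121.1, 'z': 144.0, 'Fy': 1.35, 'Fx': 0.02, 'Fz': -3.12, 'T': [0.29, -0.38, -0.01], 't': 24.85}
18 False {'y': 17.7, 'x': -121.1, 'z': 144.0, 'Fy': 1.96, 'Fx': 0.39, 'Fz': -3.08, 'T': [0.3, -0.43, 0.01], 't': 25.15}
```

Run:
```python
from h import *
y=18
for tgt,lim in ((0,6),(-38,4)):
    p,o=bolt_pose(43,tgt,144); st=env.move_straight(p,rate=.02,force_limit=lim); m=meas(4); print(tgt,st,m)
    if st: break
```

```text
0 False {'y': -0.3, 'x': -121.1, 'z': 143.9, 'Fy': 2.37, 'Fx': -0.6, 'Fz': -2.8, 'T': [0.34, -0.4, 0.02], 't': 26.27}
-38 True {'y': -26.0, 'x': -121.4, 'z': 143.1, 'Fy': 3.4, 'Fx': -0.13, 'Fz': -2.81, 'T': [0.64, -0.64, 0.07], 't': 27.59}
```

Run:
```python
from h import *
for y in (-27,-28,-29):
    p,o=bolt_pose(43,y,144); st=env.move_straight(p,rate=.02,force_limit=4); m=meas(4); print(y,st,m)
    if st or m["Fy"]>7: break
```

```text
-27 False {'y': -26.3, 'x': -120.9, 'z': 143.8, 'Fy': 5.82, 'Fx': -0.49, 'Fz': -3.38, 'T': [1.04, -1.05, 0.09], 't': 27.91}
-28 False {'y': -26.5, 'x': -120.6, 'z': 143.9, 'Fy': 8.12, 'Fx': -0.26, 'Fz': -3.7, 'T': [1.4, -1.4, 0.16], 't': 28.23}
```

Run:
```python
from h import *
for y,z in ((-24.2,144),(-24.2,136),(-24.2,128),(-24.2,120),(-24.2,112),(-24.2,106)):
    p,o=bolt_pose(43,y,z); st=env.move_straight(p,rate=.03,force_limit=7); print(y,z,st,meas(4))
    if st: break
```

```text
-24.2 144 False {'y': -24.2, 'x': -121.1, 'z': 143.8, 'Fy': 3.45, 'Fx': -0.18, 'Fz': -3.12, 'T': [0.64, -0.66, 0.07], 't': 28.57}
-24.2 136 False {'y': -24.2, 'x': -120.7, 'z': 136.0, 'Fy': 3.21, 'Fx': 0.75, 'Fz': -2.46, 'T': [0.28, -0.85, -0.24], 't': 29.05}
-24.2 128 False {'y': -24.0, 'x': -120.6, 'z': 128.2, 'Fy': 2.43, 'Fx': 1.93, 'Fz': -1.77, 'T': [0.18, -1.18, -0.5], 't': 29.53}
-24.2 120 False {'y': -24.0, 'x': -120.9, 'z': 119.9, 'Fy': 3.84, 'Fx': 1.87, 'Fz': -1.36, 'T': [0.43, -1.33, -0.42], 't': 30.02}
-24.2 112 False {'y': -24.0, 'x': -120.8, 'z': 112.2, 'Fy': 3.77, 'Fx': 1.52, 'Fz': 0.25, 'T': [0.7, -1.56, -0.32], 't': 30.5}
-24.2 106 False {'y': -24.6, 'x': -121.6, 'z': 105.5, 'Fy': 3.13, 'Fx': 0.73, 'Fz': -0.44, 'T': [0.68, -1.15, -0.15], 't': 30.92}
```

Run:
```python
from h import *
for y in (-23,-22,-21,-20,-19):
    p,o=bolt_pose(43,y,106); st=env.move_straight(p,rate=.03,force_limit=7); m=meas(5); print(y,st,m)
    if m["Fy"]<.5: break
```

```text
-23 False {'y': -23.4, 'x': -121.4, 'z': 105.7, 'Fy': 2.47, 'Fx': 0.75, 'Fz': -1.34, 'T': [0.49, -0.84, -0.1], 't': 31.25}
-22 False {'y': -22.1, 'x': -121.2, 'z': 105.9, 'Fy': 2.22, 'Fx': 0.08, 'Fz': -1.41, 'T': [0.48, -0.73, -0.07], 't': 31.58}
-21 False {'y': -21.6, 'x': -121.5, 'z': 105.7, 'Fy': 0.32, 'Fx': 0.37, 'Fz': -1.57, 'T': [0.12, -0.2, -0.01], 't': 31.92}
```

```bash
cat >> h.py <<'E'
def door_pose(front,y,z,psi=None): return tcp(lw(-78-front,y),LY if psi is None else psi,z/1e3)
E
python3 - <<'E'
from h import *
for a in ((43,-12,106),(43,-12,60),(190,-12,60)):
    p,o=bolt_pose(*a); st=env.move_straight(p,rate=.1,force_limit=6); print(a,st,meas(2))
    if st: break
else:
    p,o=bolt_pose(190,-12,180); env.move_straight(p)
    env.goto([.45,.1,.18],[-90,0,LY])
    p,o=door_pose(130,52,190); env.goto(p,o); env.dwell(.2); print(meas(3))
    G=(0,255,0);Rr=(0,0,255); P=lambda x,y,z:np.r_[lw(x,y),z/1e3]
    np.save("f6.npy",crop2("pics/6.png",P(-110,20,170),[(P(-208,52,219),Rr),(P(-127.4,28,114.6),G),(P(-127.4,-27,114.6),G),(P(-112,52,232),G)]),allow_pickle=True)
E
```

```text
(43, -12, 106) False {'y': -11.7, 'x': -121.1, 'z': 105.9, 'Fy': -0.14, 'Fx': -0.2, 'Fz': -1.78, 'T': [0.07, -0.11, -0.04], 't': 32.2}
(43, -12, 60) False {'y': -11.8, 'x': -120.6, 'z': 60.3, 'Fy': -0.45, 'Fx': 0.11, 'Fz': -0.54, 'T': [0.06, -0.13, -0.01], 't': 32.84}
(190, -12, 60) False {'y': -11.8, 'x': -267.6, 'z': 60.0, 'Fy': -0.37, 'Fx': 0.17, 'Fz': -2.21, 'T': [0.08, -0.1, -0.02], 't': 34.49}Traceback (most recent call last):
  File "<stdin>", line 8, in <module>
workcell.Unreachable: the arm cannot take that pose within its joint ranges
```

Run:
```python
from h import *
print(env.read_state()["joint_positions"],env.read_state()["position"])
for fr in (130,60,17):
  p,o=door_pose(fr,52,190)
  for k in (0,180):
    print(fr,p,k,env.inverse_kinematics(p,[-90,0,LY+k]))
```

```text
[ 3.27913783e+01  8.25729970e+00 -2.53554880e+01 -1.28318108e-03
 -5.64368681e+01 -1.72288644e+02] [0.44981656 0.09970658 0.17967991]
130 [0.52563342 0.20858952 0.18      ] 0 None
130 [0.52563342 0.20858952 0.18      ] 180 [ 38.0589849   18.25947476 -11.69250534   0.         -60.04801991
   2.4410151 ]
60 [0.57109478 0.1553611  0.18      ] 0 [  30.88282457   20.71950105   -7.97183779    0.          -61.30866117
 -170.38282457]
60 [0.57109478 0.1553611  0.18      ] 180 [ 30.88282457  20.71950105  -7.97183779   0.         -61.30866117
   9.61717543]
17 [0.59902105 0.12266364 0.18      ] 0 [  26.72258436   22.54926626   -5.11715509    0.          -62.33357864
 -166.22258436]
17 [0.59902105 0.12266364 0.18      ] 180 [ 26.72258436  22.54926626  -5.11715509   0.         -62.33357864
  13.77741564]
```

Run:
```python
from h import *
p,o=door_pose(64,52,190); env.goto(p,o); env.dwell(.2); s=env.read_state(); print(s["position"]-p,s["force"],s["wrist_torque"],s["clock"])
G=(0,255,0);Rr=(0,0,255); P=lambda x,y,z:np.r_[lw(x,y),z/1e3]
np.save("f6.npy",crop2("pics/6.png",P(-110,20,170),[(P(-142,52,219),Rr),(P(-127.4,28,114.6),G),(P(-127.4,-27,114.6),G),(P(-112,52,232),G)]),allow_pickle=True)
```

```text
[-0.00067501 -0.00049887  0.00044777] [-0.65195008  0.63317489 -1.77095177] [-0.02739872 -0.19577029 -0.01572835] 38.0167
top origin 250 103
side origin 251 121
```

View pics/6.png

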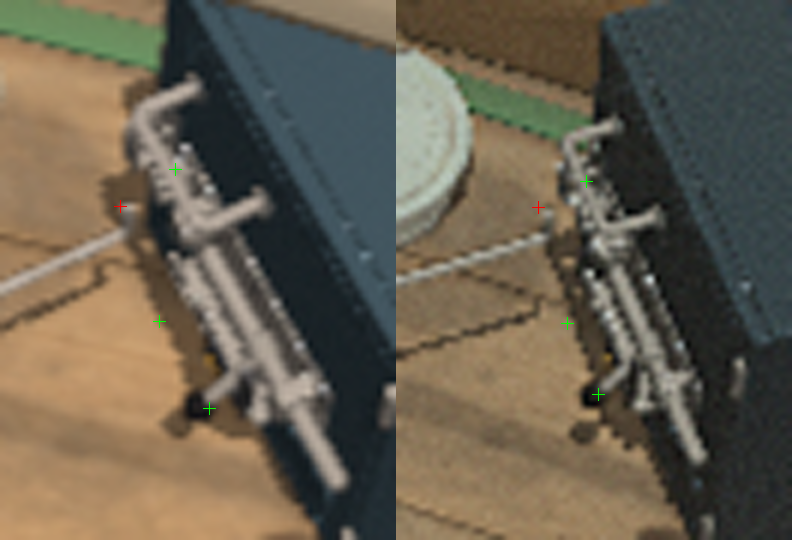

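The bolt is drawn, with the ball down at (203,403) against a predicted (209,408) for the open notch. The tip appears somewhat further in than the model says, so I'll quantify that.

Run:
```python
from h import *
F=np.load("f6.npy",allow_pickle=True)
def loc(p): d=p[:2]-LK; return np.round([d@XV*1e3,d@YV*1e3],1)
for f,o,x0,tip,c1,c2 in [(F[0],(250,103),0,(130,210),(140,122),(196,233)),(F[1],(251,121),396,(549,215),(570,145),(609,235))]:
    g=lambda u:((u[0]-x0)/6+o[0]-.5,u[1]/6+o[1]-.5)
    print("tip",loc(onz(f,g(tip),.219)),"bar",loc(onz(f,g(c1),.232)),loc(onz(f,g(c2),.232)))
```

```text
tip [-138.6   48.3] bar [-115.4   83.1] [-119.3   17.3]
tip [-138.1   45.2] bar [-111.8   80.4] [-113.2   12.2]
```

```bash
cat >> h.py <<'E'
def m2(n=4):
    m=meas(n); s=env.read_state(); return {k:m[k] for k in ("Fx","Fy","Fz","T","t")}
E
python3 - <<'E'
from h import *
print(m2())
for a in ((21,53,190),(21,53,205),(21,53,215),(25,53,215),(29,53,215),(32,53,215),(35,53,215)):
    p,o=door_pose(*a); st=env.move_straight(p,rate=.05,force_limit=6); m=m2(); print(a,st,m)
    if st or m["Fx"]>3.5: break
E
```

```text
{'Fx': -0.15, 'Fy': 0.21, 'Fz': -1.26, 'T': [-0.03, -0.18, 0.01], 't': 38.17}
(21, 53, 190) False {'Fx': 0.41, 'Fy': -0.15, 'Fz': -1.54, 'T': [-0.04, -0.16, -0.03], 't': 39.24}
(21, 53, 205) False {'Fx': -0.0, 'Fy': 0.04, 'Fz': -1.78, 'T': [-0.02, -0.18, -0.01], 't': 39.76}
(21, 53, 215) False {'Fx': -0.18, 'Fy': -0.16, 'Fz': -1.37, 'T': [-0.04, -0.14, 0.03], 't': 40.17}
(25, 53, 215) False {'Fx': 0.43, 'Fy': 0.05, 'Fz': -1.31, 'T': [-0.04, -0.16, 0.01], 't': 40.49}
(29, 53, 215) False {'Fx': -0.16, 'Fy': 0.08, 'Fz': -1.56, 'T': [-0.03, -0.15, -0.0], 't': 40.81}
(32, 53, 215) False {'Fx': 0.32, 'Fy': 0.4, 'Fz': -1.94, 'T': [-0.04, -0.18, -0.02], 't': 41.12}
(35, 53, 215) False {'Fx': 1.56, 'Fy': -0.2, 'Fz': -1.52, 'T': [-0.33, -0.36, -0.03], 't': 41.44}
```

Run:
```python
from h import *
H=np.array([-80,-113.])
def sw(th,fr=34.5,y=53,z=215):
    a=np.radians(th); v=np.array([-78-fr,y])-H; q=H+np.array([[np.cos(a),-np.sin(a)],[np.sin(a),np.cos(a)]])@v
    return tcp(lw(*q),LY+th,z/1e3)
for th in (5,10,16,22,28,34,40,46,51):
    p,o=sw(th)
    try: st=env.move_straight(p,rotation=o,rate=.08,force_limit=14)
    except env.Unreachable as e: print(th,e); break
    s=env.read_state(); F=np.array(s["force"]); a=np.radians(LY+th); print(th,st,"along",round(F[0]*np.cos(a)+F[1]*np.sin(a),2),"lat",round(-F[0]*np.sin(a)+F[1]*np.cos(a),2),round(F[2],2),np.round(s["wrist_torque"],2),round(s["clock"],2))
    if st: break
env.dwell(.2)
P=lambda x,y,z:np.r_[lw(x,y),z/1e3]
np.save("f7.npy",crop2("pics/7.png",P(-150,0,200),[],w=100,h=130,k=4),allow_pickle=True)
```

```text
5 False along 1.68 lat -0.1 -1.45 [-0.46 -0.58  0.02] 41.94
10 False along 1.33 lat 1.37 -1.43 [-0.45 -0.55 -0.03] 42.43
16 False along 2.54 lat -0.25 -1.66 [-0.43 -0.62 -0.03] 42.99
22 False along 1.73 lat -0.35 -1.55 [-0.3  -0.65 -0.1 ] 43.55
28 False along 2.5 lat -0.2 -2.31 [-0.33 -0.7  -0.17] 44.11
34 False along 2.11 lat -1.21 -1.73 [-0.37 -0.68 -0.09] 44.67
40 False along 1.67 lat 0.62 -1.69 [-0.35 -0.7  -0.28] 45.23
46 False along 2.08 lat -0.97 -2.09 [-0.23 -0.8  -0.21] 45.78
51 False along 3.17 lat -0.65 -1.58 [-0.27 -0.83 -0.31] 46.27
top origin 225 90
side origin 227 105
```

View pics/7.png

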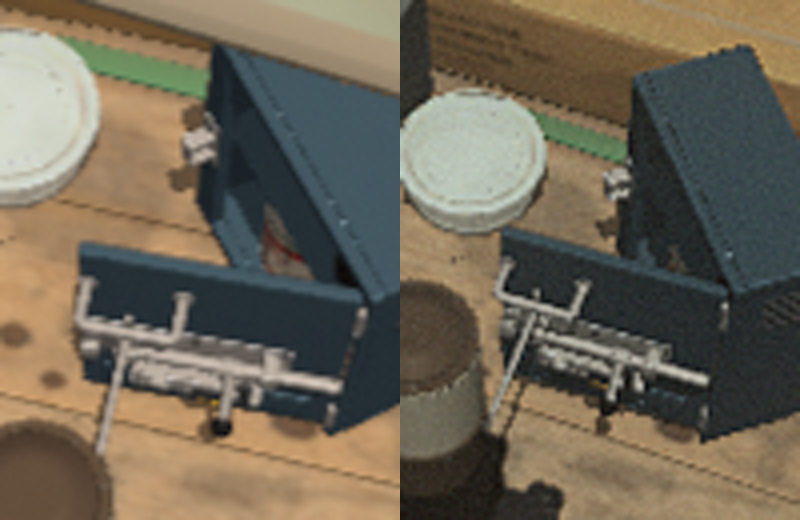

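Both views show the door open by well over 35 degrees, with the ball still down at (222,425). Now I'll unhook and lay the rod down.

Run:
```python
from h import *
s=env.read_state(); p0=np.array(s["position"]); a=np.radians(s["tool_rot"][2]); d=np.array([np.cos(a),np.sin(a),0]); print(p0,s["tool_rot"])
def go(p,lim=6,rate=.06,**k):
    st=env.move_straight(p,rate=rate,force_limit=lim,**k); s=env.read_state(); print(st,np.round(s["position"],3),np.round(s["force"],2),np.round(s["wrist_torque"],2),round(s["clock"],2)); return st
ok=not go(p0+.011*d) and not go(p0+.011*d-[0,0,.033]) and not go(p0-.06*d-[0,0,.033],rate=.1)
if ok:
    p=np.array(env.read_state()["position"]); q=np.array([.465,.2365,.15])
    env.goto(q,[-90,0,-1.1]); print(env.read_state()["clock"])
    q[2]=.03; go(q,12,.12); q[2]=.0042; go(q,5,.04); env.dwell(.2); print(env.read_state()["position"],env.read_state()["force"])
```

```text
[ 0.36566167 -0.01225616  0.20493063] [-9.00018141e+01  1.46890794e-02  1.52213241e+00]
False [ 0.377 -0.012  0.205] [-0.32 -0.2  -2.22] [-0.02 -0.21  0.09] 46.91
False [ 0.377 -0.012  0.172] [ 0.1   0.27 -1.59] [ 0.08 -0.18  0.07] 47.61
False [ 0.306 -0.014  0.172] [ 0.22 -0.17 -1.41] [ 0.01 -0.16  0.  ] 48.47
49.6083
False [0.466 0.237 0.031] [-0.53  0.02 -1.75] [ 0.03 -0.18  0.02] 50.76
True [0.465 0.236 0.004] [0.04 0.17 4.13] [0.14 0.11 0.04] 51.39
[0.46450459 0.23606651 0.00396495] [1.35560742 0.72134142 4.99045907]
```

Run:
```python
from h import *
env.gripper_to(.75); env.dwell(.2); env.move_straight([.4645,.236,.15],rate=.12)
env.goto([.38,.33,.25],[-90,0,-1.1]); env.dwell(.2)
f=env.grab_frame("top"); g=env.grab_frame("side"); print(env.read_state()["clock"],env.read_state()["opening"])
for n in ("hook","door_pull","knob_arm"): print(n,[(np.round(d["xyz"],3).tolist(),round(d["score"],2)) for d in env.search_frame(f,n)[:1]])
cv2.imwrite("pics/8.png",np.hstack([cv2.resize(f["image"][90:290,90:360],None,fx=1.45,fy=1.45),cv2.resize(g["image"][100:300,120:390],None,fx=1.45,fy=1.45)]))
```

```text
55.1333 0.7482893292395846
hook [([0.443, 0.238, 0.027], 0.96)]
door_pull []
knob_arm []
```

View pics/8.png

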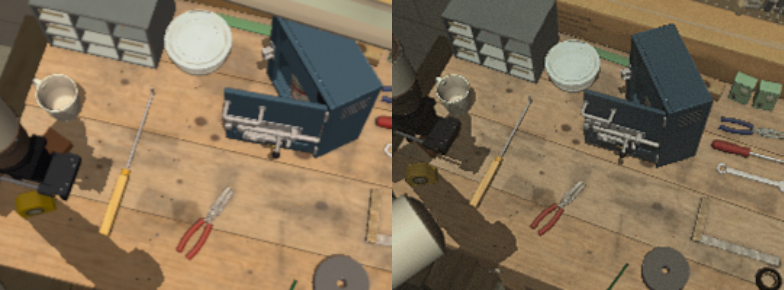

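The rod lies flat at (105-152,90-235), well clear of the locker. The door stands open, the ball is down at (275,155), and nothing else looks moved.

```bash
python3 -c "
from h import *
env.close_job(); print(env.read_state()['clock'])"
```

```text
the job is handed in; nothing more can be done
the job is handed in; nothing more can be done
```

The locker is open and the rod is back on the bench. I handed the job in at about 55 s, within the 72 s limit; no verdict was reported.

**Bolt:** I lifted the knob and drew the bolt. I felt the stop at about 58 mm, with a peak reading of about 8 N on the tool. I eased the pull about 2 mm and lowered the rod and knob together. The load left the tip as the notch took it, and a camera crop afterwards showed the knob down in the open notch.

**Door:** I pulled it through a commanded 51°, with about 3 N along the rod at each stop. The pictures show it well beyond 35°, but I did not measure the angle itself.

**Rod:** I laid it down at about x 0.465, y 0.236. The last pictures show it flat and clear of the locker, and the other things in view look where they were.

**Checks that failed or disagreed:**
- **Rod reach:** it sat about 7 mm further forward in the grip than I modelled when I came to the door, either from slip under the pull or from my estimate. I corrected for it before hooking the door pull.
- **Hidden knob lift:** the arm blocked both fixed cameras while the knob was being lifted and drawn, so that part was done by force alone.
- **Unreachable pose:** one approach pose to the door could not be reached. I used a closer one instead, and nothing was disturbed.
- **Last detections:** the networks found neither the door pull nor the knob arm in the final top frame, so I judged both by eye.

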